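# Level the setting shelf in the pastry kitchen

### The arm

A 6-joint arm with a two-finger parallel gripper is mounted at the origin on the work surface. World frame = base frame: x ahead of the robot, y to its left, z up, the work surface at z = 0. Lengths are in m, angles in rad, forces in N, time in s.
With the tool pointing down it reaches from about 0.225 to 0.875 m from the base axis. Payload 3.4 kg.
Tool frame: the origin (TCP) lies between the finger pads; the fingertips stand 25 mm ahead of it and the grasp point (between the pads) lies 6 mm ahead of it; z points along the fingers, y is the line along which they close (so a half turn about z gives the same grasp; the last joint's range is limited). The gripper opens to 85 mm and grips with 20 to 120 N. Pads are 22 mm wide; open, the fingers measure 114 mm over their backs; the gripper's body (76 mm by 85 mm) begins 54 mm behind the grasp point. The pads swing forward as they close: fully open they stand 13 mm farther back than shut.
Start: joints at [-1.272, 0.276, 1.505, -0, 1.361, -0.121], TCP at [0.234, -0.525, 0.236] pointing down, gripper open.
Joint ranges: [-2.89, 2.89], [-0.75, 2.08], [0.22, 2.7], [-1.18, 4.32], [0.11, 2.71], [-2.7, 2.7]. Speed limits (rad/s): [2.57, 2.57, 3.14, 3.14, 3.14, 3.14].

### API

Orientations are given as a unit quaternion [w, x, y, z].
In Python, from rig import manip, cams, ticket gives the robot as it stands.
- The arm moves only by the tool step_arm, never from a script. Its argument "increments" is a list of rows, each an object with "dp": the shift along the world's x, y, z each as a share of 0.2 m, from -1 to 1, a list of three; "yaw": the turn about the world's z as a share of 0.15 rad, from -1 to 1; "grip": the opening, from 0 (shut) to 1 (fully open). In form: [{"dp": [tx, ty, tz], "yaw": yaw, "grip": grip}, ...]. A call has 1 to 5 rows; each row shifts and turns the commanded pose from where the row before left it; what a row does not reach is not made up. A row lasts 1/8 s, in which the tool goes at most 62.5 mm and 10.7 degrees, less where a joint would pass 70% of its speed; a pose out of reach is approached as far as the arm can. A call with a number of a shift or a turn outside -1 to 1 is refused whole. A call with a gripper value outside its range is refused whole. The fingers move at their own pace and stop on an object; "squeeze" is the grip in N (left out, the last holds). Time passes only in rows, so rows that do not move let the fingers close. It gives the time, the measured TCP pose, the force, the opening and the grip force at its end, in the units of the state.
- manip.get_state(): the state, without advancing time (a new reading comes with each control period).
- cams.get_image(name): name is "scene" or "side" or "wrist"; returns the picture (400x640x3 uint8, blue, green, red); there is no depth.
- cams.get_calibration(name): a dict with "fx", "fy", "cx", "cy" (pixels), "extrinsics" (4x4, takes a point from camera to world coordinates). Camera axes: x right, y up, looking along -z (the intrinsics and any distortion apply to the point x, -y, -z); pixel columns grow to the right and rows downward; lengths in m; the calibration is good to about 2 mm. A picture is of the moment at which its call begins: read the wrist's pose just before it. get_calibration takes no time and is no camera call; for the wrist camera it gives the pose at the moment of the call.
- ticket.sign_off(): hands the job in; it is judged then, once.
The state is a dict: "clock": time; "qpos": joint angles; "qd": joint speeds; "effort": joint torques, N m; "position": TCP position; "ee_rot": TCP orientation; "contact_force": force on the tool from outside, world axes, zero at the start; "moment": the same for the moment, N m; "width": finger opening in m; "gripper_force": force on a finger pad.
Only numpy, scipy, OpenCV 4.12 (cv2) and the standard library are available. Lean on these libraries where they do the work, as an engineer would, in place of code of your own. Each camera call takes 0.05 s, during which the arm holds its last target. There are 200 camera calls.

### The job

The little steel setting shelf on the counter leans down towards its levelling foot: lay the spirit level flat in the middle of the shelf, lengthwise (pointing at the foot's wing knob), and let go of it, then turn the wing knob until the bubble sits centred between the two lines. Then press down on top of the level with the fingers, firmly but not hard (about 10 N), and finish while still holding that pressure, with the bubble still centred; leave the other kitchen things where they are.

Things in the scene. Friction and masses are not known exactly. Their poses are not given: they have to be found in the camera images.
- level: loose spirit level, plain aluminium bar 180 mm long (its x), 30 mm wide (y), 40 mm high (z), about 0.3 kg; origin at the centre of its underside. A green glass vial 70 mm long lies along x in the middle of its top, flush, with two black lines 22 mm apart; all of the top, vial too, may be pressed on. It starts upright on the counter to the robot's left.
- bubble (a joint): the pale bubble in the level's vial (seen from above about 11 mm long): its distance in m from the middle, positive towards the level's +x end, stops at 0.024 either way. It floats to the higher end, 1 mm for each 0.0021 rad of tilt of the level along its length, and takes about 1.5 s to come to rest.
- shelf: the top of the setting shelf, a plain stainless plate 260 mm (x) by 180 mm (y), 12 mm thick, about 58 mm above the counter. Origin on the hinge line at its end far from the knob, 8 mm below the top face; x points along the shelf to the knob, y across it, z up. It tilts only about its y axis. At the start the knob end is 0.018 to 0.042 rad too low.
- shelf_mid (a point): middle of the shelf's top face (on the surface, 120 mm along x from the hinge line); axes as the shelf's
- foot_knob: wing knob of the levelling foot, on an ear beyond the shelf's end, 300 mm from the hinge line: black upright bar 46 mm long (its x), 16 mm wide (y), 28 mm high on a stem of radius 7 mm, 12 mm high. Origin on its axis at the ear's top face, z up along the axis, about which it turns: 2.2 rad counter-clockwise seen from above and 0.3 rad clockwise from the start; friction 0.1 N m.
- knob_grip (a point): centre of the wing knob's bar, on the axis, 26 mm above the ear's top face: grip here, across the 16 mm. Turned counter-clockwise seen from above it lifts this end of the shelf: 0.03 rad of tilt, and the knob rises 9 mm, for each radian. It stays where it is left, also when the shelf is pressed on.
- grater: bystander: steel box grater, 116 x 90 mm and 235 mm high, standing; origin under its centre
- cutter: bystander: round steel pastry cutter, 72 mm across, 32 mm high; origin under its centre
- brush: bystander: pastry brush 195 mm long with a silicone head, 12 mm high, lying; origin on its underside 120 mm from the handle's end
- whisk: bystander: balloon whisk 222 mm long, 35 mm high, lying; origin under its middle
- cup: bystander: open steel measuring cup, 80 mm across, 75 mm high; origin under its centre
- jar: bystander: closed glass jar, 70 mm across, 100 mm high; origin under its centre
There are look-alikes about, which are no part of the job. What is shaped like the level but orange or purple is not meant.

How it is judged:
By the outcome, as a careful person would: the job done as asked, in the order asked, and still so for the second after the job is handed in, while the arm keeps its last pose, push and grip.
It also fails if it takes over 64 s, if anything falls off the work surface, if the arm or the gripper's body presses on something with over 40 N, if the wrist force passes 120 N, or if a joint passes its speed limit or range.

## Working session

There is one attempt and no reset: what is moved stays moved. The work goes in short steps, Python scripts to look and compute and a tool call to move; the robot and the scene stay as the last step left them, time stands still between calls to the robot, and variables do not carry over. Pictures are saved under pics/ and viewed, at most 10 in all, crops included, and the job is handed in when it is done.

Besides the shell and the picture viewer there is one more tool, called after "Request:" as a command line: name --argument value ..., lists and objects as JSON in quotes. step_arm: Moves the arm, as the interface text tells. Shift numbers are shares of 0.2 m and turn numbers shares of 0.15 rad, none past 1 either way. Its arguments: {"type":"object","properties":{"increments":{"type":"array"},"squeeze":{"type":"number"}},"required":["increments"]}

```bash
mkdir -p pics; cat > h.py <<'E'
import numpy as np, cv2, sys
from rig import manip, cams, ticket
def ray(c,u,v):
    p=np.array([(u-c['cx'])/c['fx'],-(v-c['cy'])/c['fy'],-1.0]); E=np.array(c['extrinsics'])
    d=E[:3,:3]@p; return E[:3,3],d
def plane(c,u,v,z):
    o,d=ray(c,u,v); return o+d*(z-o[2])/d[2]
def proj(c,P):
    E=np.array(c['extrinsics']); p=E[:3,:3].T@(np.array(P)-E[:3,3])
    return c['cx']+c['fx']*p[0]/-p[2], c['cy']+c['fy']*(-p[1])/-p[2]
def snap(n,f=None):
    c=cams.get_calibration(n); im=np.array(cams.get_image(n))
    if f: cv2.imwrite('pics/'+f,im)
    return im,c
E
python3 - <<'E'
from h import *
np.set_printoptions(precision=4,suppress=True)
for n in ('scene','side'):
    im,c=snap(n,n+'0.png'); print({k:(np.round(v,4).tolist()) for k,v in c.items()})
print(manip.get_state())
E
```

```text
{'fx': 469.306, 'fy': 469.306, 'cx': 322.5958, 'cy': 194.0078, 'extrinsics': [[-0.7221, -0.5938, 0.3548, 1.0892], [0.6918, -0.6195, 0.371, 0.6727], [-0.0005, 0.5134, 0.8582, 1.5362], [0.0, 0.0, 0.0, 1.0]]}
{'fx': 418.4428, 'fy': 418.4428, 'cx': 327.769, 'cy': 197.3835, 'extrinsics': [[0.9971, 0.0607, -0.0463, 0.4431], [-0.0762, 0.7532, -0.6533, -0.9102], [-0.0048, 0.655, 0.7557, 1.1913], [0.0, 0.0, 0.0, 1.0]]}
{'clock': 0.1, 'qpos': array([-1.272 ,  0.2765,  1.506 ,  0.    ,  1.3607, -0.121 ]), 'qd': array([ 0.0013, -0.0019, -0.0019, -0.0008, -0.    , -0.0005]), 'effort': array([  0.0015, -41.7701, -24.6403,  -0.0003,   0.0058,  -0.    ]), 'position': array([ 0.2342, -0.5246,  0.235 ]), 'ee_rot': array([-0.0008,  0.9781,  0.2084, -0.0001]), 'contact_force': array([ 0.2653, -0.9171, -1.1148]), 'moment': array([-0.0129,  0.0531,  0.0498]), 'gripper_force': 0.0, 'width': 0.08493984162720193}
```

View pics/scene0.png

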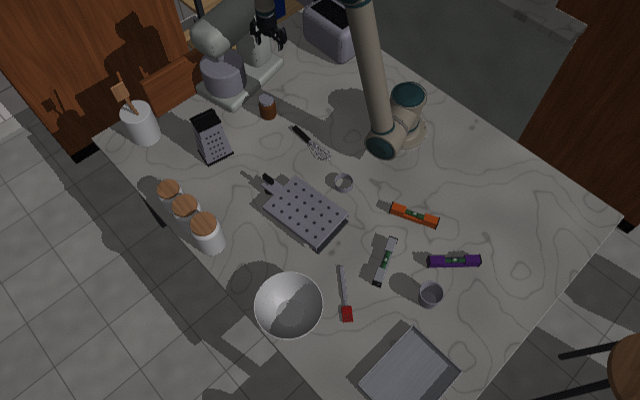

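View pics/side0.png

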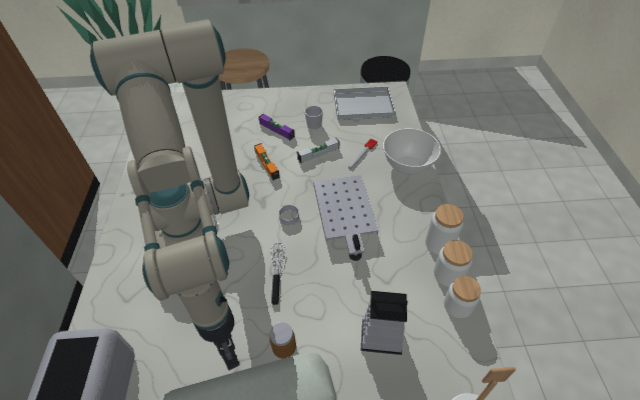

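The grey level is at scene (385,260) and side (318,151). The look-alikes are orange at scene (414,214) and purple at (455,261), so only the plain aluminium bar fits. The shelf centre is at scene (305,213) and the black knob at scene (268,181), side (355,246). An enlarged crop will confirm this.

```bash
python3 - <<'E'
from h import *
np.set_printoptions(precision=4,suppress=True)
im=cv2.imread('pics/scene0.png'); im2=cv2.imread('pics/side0.png')
a=cv2.resize(im[165:295,235:435],(800,520),interpolation=cv2.INTER_CUBIC)
cv2.imwrite('pics/crop0.png',a)
b=cv2.resize(im2[130:265,280:420],None,fx=4,fy=4,interpolation=cv2.INTER_CUBIC); cv2.imwrite('pics/crop1.png',b)
c=cams.get_calibration('scene'); d=cams.get_calibration('side')
for P in [(392,238),(378,284)]: print(plane(c,*P,0.04))
for P in [(298,157),(339,145)]: print('side',plane(d,*P,0.04))
print('knob',plane(c,268,178,.085),plane(d,354,240,.085))
for P in [(291,179),(348,212),(320,248),(263,210)]: print('sh',plane(c,*P,.058))
for P in [(315,182),(363,177),(377,232),(327,238)]: print('shs',plane(d,*P,.058))
E
```

```text
[0.4191 0.325  0.04  ]
[0.579  0.4059 0.04  ]
side [0.4118 0.3065 0.04  ]
side [0.5808 0.3638 0.04  ]
knob [ 0.5867 -0.1433  0.085 ] [ 0.581  -0.1412  0.085 ]
sh [ 0.5181 -0.0955  0.058 ]
sh [0.4643 0.151  0.058 ]
sh [0.6339 0.1834 0.058 ]
sh [ 0.6792 -0.0664  0.058 ]
shs [0.4711 0.1486 0.058 ]
shs [0.6515 0.1596 0.058 ]
shs [ 0.6648 -0.0962  0.058 ]
shs [ 0.4964 -0.1073  0.058 ]
```

View pics/crop0.png

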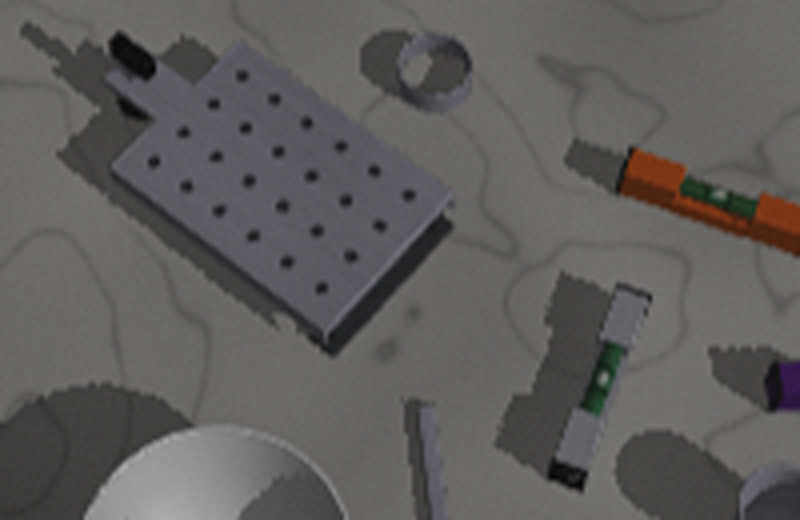

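View pics/crop1.png

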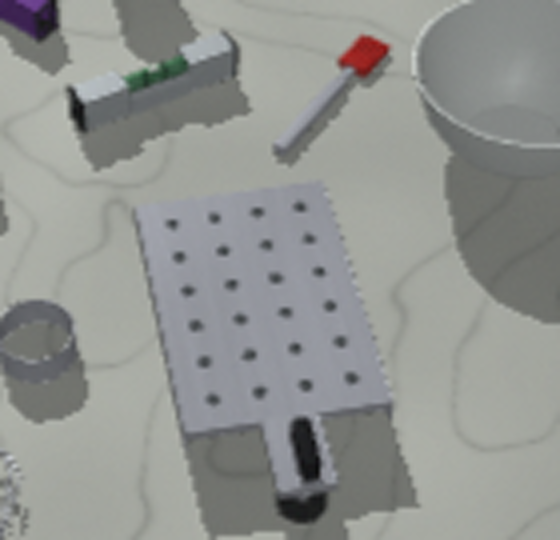

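The crops show the aluminium level with its green vial at scene (386,259). The shelf corners are about (295,175), (348,215), (316,249) and (263,206). The wing bar centre is near (268,178).

```bash
python3 - <<'E'
from h import *
np.set_printoptions(precision=4,suppress=True)
c=cams.get_calibration('scene'); d=cams.get_calibration('side')
S=lambda x,y:(235+x/4-.4,165+y/4-.4); T=lambda x,y:(280+x/4-.4,130+y/4-.4)
a=np.array([plane(c,*S(*p),.056) for p in [(242,42),(112,165),(453,200),(325,335)]])
b=np.array([plane(d,*T(*p),.056) for p in [(187,433),(390,405),(135,208),(323,183)]])
for q in(a,b):
    m=q.mean(0); v=(q[0]+q[1]-q[2]-q[3])/2; w=q[1]-q[0]; print('shelf',m,np.linalg.norm(v[:2]),np.linalg.norm(w[:2]),np.arctan2(v[1],v[0]))
    u=v/np.linalg.norm(v); print(' knob pred',m+u*.18)
print('level sc',plane(c,*S(632,291),.04),plane(c,*S(573,466),.04),plane(c,*S(604,378),.04))
print('level sd',plane(d,*T(75,94),.04),plane(d,*T(222,42),.04),plane(d,*T(157,73),.04))
print('knobtop',plane(c,*S(120,35),.09),plane(c,*S(150,72),.09),plane(d,*T(298,420),.09),plane(d,*T(310,475),.09))
E
```

```text
shelf [0.5697 0.0377 0.056 ] 0.2568933985111309 0.17490275106687317 -1.4786452037940827
 knob pred [ 0.5863 -0.1415  0.056 ]
shelf [0.5672 0.0321 0.056 ] 0.26086147514065233 0.17252705528250398 -1.4700891906556424
 knob pred [ 0.5853 -0.1469  0.056 ]
level sc [0.4157 0.3247 0.04  ] [0.5719 0.3987 0.04  ] [0.4945 0.3632 0.04  ]
level sd [0.4139 0.329  0.04  ] [0.5676 0.395  0.04  ] [0.4978 0.3533 0.04  ]
knobtop [ 0.5843 -0.1647  0.09  ] [ 0.5906 -0.1149  0.09  ] [ 0.5832 -0.1236  0.09  ] [ 0.5864 -0.1772  0.09  ]
```

Request:
step_arm --increments '[{"dp": [0.08, 0.28, 0], "yaw": 0, "grip": 1}, {"dp": [0.08, 0.28, 0], "yaw": 0, "grip": 1}, {"dp": [0.08, 0.28, 0], "yaw": 0, "grip": 1}, {"dp": [0.08, 0.28, 0], "yaw": 0, "grip": 1}, {"dp": [0.08, 0.28, 0], "yaw": 0, "grip": 1}]'

```text
clock: 0.72
position: [0.3144, -0.2432, 0.2356]
ee_rot: [-0.0, 0.978, 0.208, 0.0]
contact_force: [0.3, -0.2, -0.1]
width: 0.0853
gripper_force: 0.0
```

Request:
step_arm --increments '[{"dp": [0.08, 0.28, 0], "yaw": 0, "grip": 1}, {"dp": [0.08, 0.28, 0], "yaw": 0, "grip": 1}, {"dp": [0.08, 0.28, 0], "yaw": 0, "grip": 1}, {"dp": [0.08, 0.28, 0], "yaw": 0, "grip": 1}, {"dp": [0.08, 0.28, 0], "yaw": 0, "grip": 1}]'

```text
clock: 1.35
position: [0.3944, 0.0368, 0.2358]
ee_rot: [0.0, 0.978, 0.208, 0.0]
contact_force: [0.3, -0.7, 0.0]
width: 0.0853
gripper_force: 0.0
```

Request:
step_arm --increments '[{"dp": [0.08, 0.28, 0], "yaw": 0, "grip": 1}, {"dp": [0.08, 0.28, 0], "yaw": 0, "grip": 1}, {"dp": [0.08, 0.28, 0], "yaw": 0, "grip": 1}, {"dp": [0.08, 0.28, 0], "yaw": 0, "grip": 1}, {"dp": [0.08, 0.28, 0], "yaw": 0, "grip": 1}]'

```text
clock: 1.98
position: [0.4744, 0.3168, 0.2354]
ee_rot: [0.0, 0.978, 0.209, -0.0]
contact_force: [0.6, -0.3, 0.2]
width: 0.0852
gripper_force: 0.0
```

Tracking is accurate. I'll go above the level and look from close by.

Request:
step_arm --increments '[{"dp": [0.1, 0.22, 0], "yaw": 0, "grip": 1}, {"dp": [0, 0, 0], "yaw": 0, "grip": 1}]'

```text
clock: 2.22
position: [0.495, 0.3618, 0.2343]
ee_rot: [-0.0, 0.978, 0.21, -0.0]
contact_force: [-0.2, -1.1, -0.1]
width: 0.0857
gripper_force: 0.0
```

```bash
python3 - <<'E'
from h import *
np.set_printoptions(precision=4,suppress=True)
im,c=snap('wrist','w1.png'); print(c, manip.get_state()['position'])
hsv=cv2.cvtColor(im,cv2.COLOR_BGR2HSV)
m=cv2.inRange(hsv,(40,60,20),(90,255,255))
n,l,s,ce=cv2.connectedComponentsWithStats(m)
for i in range(1,n):
    if s[i][4]>60:
        P=cv2.boxPoints(cv2.minAreaRect(np.argwhere(l==i)[:,::-1].astype(np.float32)))
        print(s[i],ce[i],plane(c,*ce[i],.04),[plane(c,*p,.04)[:2] for p in P])
E
```

```text
{'fx': 284.84972648518755, 'fy': 284.84972648518755, 'cx': 318.77843945745724, 'cy': 203.59064310233796, 'extrinsics': array([[ 0.4109,  0.8631,  0.2935,  0.5693],
       [-0.9117,  0.3891,  0.132 ,  0.3962],
       [-0.0003, -0.3219,  0.9468,  0.3709],
       [ 0.    ,  0.    ,  0.    ,  1.    ]])} [0.4941 0.3597 0.2345]
[313 154  15  56 716] [319.6453 180.9036] [0.4932 0.3609 0.04  ] [array([0.5193, 0.3811]), array([0.5259, 0.3663]), array([0.4644, 0.3379]), array([0.4573, 0.3537])]
[128 234  48  28 538] [150.9052 247.4647] [0.3226 0.5236 0.04  ] [array([0.3046, 0.5517]), array([0.3546, 0.5057]), array([0.3407, 0.4954]), array([0.2896, 0.5418])]
[267 315  48  12 532] [290.5508 320.282 ] [0.29   0.3145 0.04  ] [array([0.2668, 0.3415]), array([0.2848, 0.3484]), array([0.3121, 0.2878]), array([0.2945, 0.28  ])]
```

View pics/w1.png

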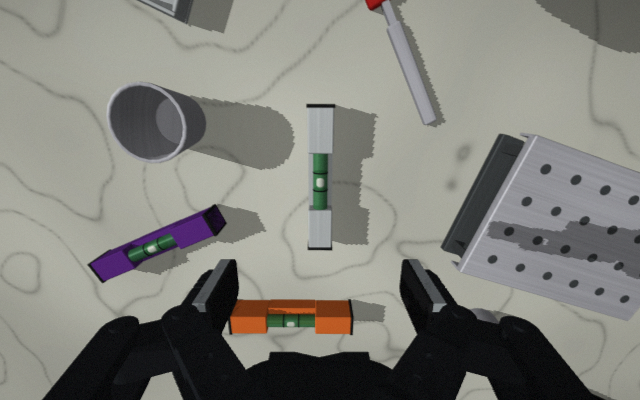

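The wrist view shows the level's vial at pixel (320,181), which gives (0.493,0.361) at angle 0.433, aligned with the tool. Nothing stands beside it, so I'll descend and grip.

Request:
step_arm --increments '[{"dp": [0, 0, -0.25], "yaw": 0.09, "grip": 1}, {"dp": [0, 0, -0.25], "yaw": 0, "grip": 1}, {"dp": [0, 0, -0.25], "yaw": 0, "grip": 1}, {"dp": [0, 0, -0.16], "yaw": 0, "grip": 1}, {"dp": [0, 0, -0.09], "yaw": 0, "grip": 1}]'

```text
clock: 2.9
position: [0.4925, 0.3564, 0.034]
ee_rot: [0.001, 0.977, 0.214, -0.002]
contact_force: [-0.0, 0.6, -0.2]
width: 0.0856
gripper_force: 0.0
```

Request:
step_arm --increments '[{"dp": [0, 0, 0], "yaw": 0, "grip": 0.3}, {"dp": [0, 0, 0], "yaw": 0, "grip": 0.2}, {"dp": [0, 0, 0], "yaw": 0, "grip": 0.2}, {"dp": [0, 0, 0], "yaw": 0, "grip": 0.2}, {"dp": [0, 0, 0], "yaw": 0, "grip": 0.2}]' --squeeze 40

```text
clock: 3.52
position: [0.495, 0.3594, 0.0375]
ee_rot: [-0.0, 0.977, 0.215, 0.001]
contact_force: [-1.7, 0.7, 5.6]
width: 0.0287
gripper_force: 40.4
```

Request:
step_arm --increments '[{"dp": [0, 0, 0.1], "yaw": 0, "grip": 0.2}, {"dp": [0, 0, 0.25], "yaw": 0, "grip": 0.2}, {"dp": [0, 0, 0.25], "yaw": 0, "grip": 0.2}, {"dp": [0, 0, 0.1], "yaw": 0.4, "grip": 0.2}, {"dp": [0.03, -0.12, 0], "yaw": 0.83, "grip": 0.2}]'

```text
clock: 4.15
position: [0.5011, 0.3364, 0.1781]
ee_rot: [-0.001, 0.952, 0.307, 0.002]
contact_force: [0.1, -0.6, -2.4]
width: 0.0285
gripper_force: 40.4
```

Request:
step_arm --increments '[{"dp": [0.04, -0.17, 0], "yaw": 0.8, "grip": 0.2}, {"dp": [0.04, -0.17, 0], "yaw": 0.8, "grip": 0.2}, {"dp": [0.04, -0.17, 0], "yaw": 0.8, "grip": 0.2}, {"dp": [0.04, -0.17, 0], "yaw": 0.8, "grip": 0.2}, {"dp": [0.04, -0.17, 0], "yaw": 0.8, "grip": 0.2}]'

```text
clock: 4.78
position: [0.54, 0.1637, 0.1754]
ee_rot: [-0.0, 0.819, 0.574, -0.0]
contact_force: [-0.1, 0.0, -2.9]
width: 0.0284
gripper_force: 40.4
```

Request:
step_arm --increments '[{"dp": [0.04, -0.17, 0], "yaw": 0.8, "grip": 0.2}, {"dp": [0.04, -0.17, 0], "yaw": 0.8, "grip": 0.2}, {"dp": [0.04, -0.17, 0], "yaw": 0.8, "grip": 0.2}, {"dp": [0.01, -0.13, 0], "yaw": 0.6, "grip": 0.2}, {"dp": [0, 0, 0], "yaw": 0, "grip": 0.2}]'

```text
clock: 5.4
position: [0.5661, 0.0352, 0.1754]
ee_rot: [-0.0, 0.673, 0.74, -0.001]
contact_force: [0.5, 0.4, -2.6]
width: 0.0285
gripper_force: 40.4
```

```bash
python3 - <<'E'
from h import *
np.set_printoptions(precision=4,suppress=True)
im,c=snap('wrist','w2.png'); print(manip.get_state()['position'])
snap('side','s2.png')
for P in [(.568,.035,.057),(.585,-.143,.09)]: print(proj(c,P))
E
```

```text
[0.5659 0.0364 0.1754]
(np.float64(322.1654672985843), np.float64(200.624158471268))
(np.float64(321.91029588037424), np.float64(374.6963546895282))
```

View pics/w2.png

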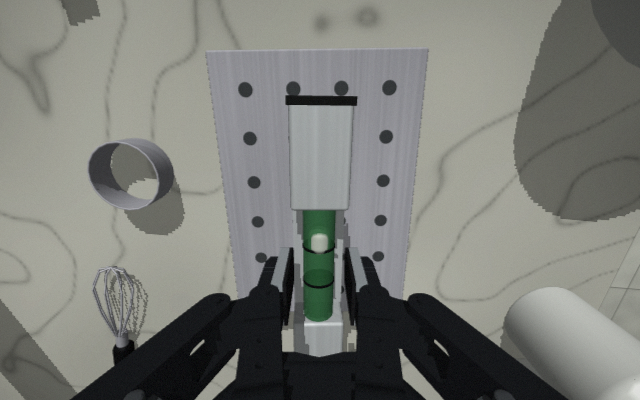

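The wrist view shows the level held over the plate. Hole pairs at about (245,89)/(389,88) and (261,258)/(378,256) give the centreline.

```bash
python3 - <<'E'
from h import *
np.set_printoptions(precision=4,suppress=True)
c=cams.get_calibration('wrist')
H=[(245,89),(389,88),(250,138),(386,137),(254,182),(383,181),(258,222),(380,221),(261,258),(378,256)]
P=np.array([plane(c,*h,.058) for h in H]); M=(P[::2]+P[1::2])/2
print(M[:,:2]); v=M[-1]-M[0]; print(np.arctan2(v[1],v[0]))
a,b=[plane(c,*h,.059) for h in [(206,52),(428,48)]]; print(a,b,np.linalg.norm(a-b),'edge mid',(a+b)/2)
u=v/np.linalg.norm(v); print('mid from edge',(a+b)/2+.13*u)
q=manip.get_state()['ee_rot']; print('tool x',2*np.arctan2(q[2],q[1]))
l=[plane(c,*h,.175+.0025) for h in [(322,104),(319,310)]]; v=l[1]-l[0]; print('level ang',np.arctan2(v[1],v[0]), plane(c,321.5,104,.1775))
E
```

```text
[[ 0.5537  0.1343]
 [ 0.5583  0.0948]
 [ 0.5625  0.0555]
 [ 0.5668  0.0161]
 [ 0.571  -0.0222]]
-1.4608894459615818
[0.4633 0.1526 0.059 ] [0.6384 0.1724 0.059 ] 0.17620275750863956 edge mid [0.5509 0.1625 0.059 ]
mid from edge [0.5651 0.0333 0.059 ]
tool x 1.6664402210815823
level ang -1.4863768183898094 [0.5577 0.1214 0.1775]
```

Request:
step_arm --increments '[{"dp": [0, -0.01, -0.15], "yaw": 0.1, "grip": 0.2}, {"dp": [0, 0, -0.12], "yaw": 0, "grip": 0.2}, {"dp": [0, 0, -0.06], "yaw": 0, "grip": 0.2}, {"dp": [0, 0, -0.02], "yaw": 0, "grip": 0.2}, {"dp": [0, 0, 0], "yaw": 0, "grip": 0.2}]'

```text
clock: 6.12
position: [0.5667, 0.0353, 0.1062]
ee_rot: [0.0, 0.666, 0.746, 0.0]
contact_force: [0.7, -0.9, -3.3]
width: 0.0284
gripper_force: 40.4
```

Request:
step_arm --increments '[{"dp": [0, 0, -0.01], "yaw": 0, "grip": 0.2}, {"dp": [0, 0, -0.01], "yaw": 0, "grip": 0.2}]'

```text
clock: 6.38
position: [0.5668, 0.0349, 0.1024]
ee_rot: [0.001, 0.666, 0.746, 0.0]
contact_force: [-0.9, -0.4, -3.2]
width: 0.0287
gripper_force: 40.4
```

Request:
step_arm --increments '[{"dp": [0, 0, -0.01], "yaw": 0, "grip": 0.2}, {"dp": [0, 0, -0.01], "yaw": 0, "grip": 0.2}]'

```text
clock: 6.62
position: [0.5664, 0.0348, 0.0978]
ee_rot: [0.0, 0.666, 0.746, 0.0]
contact_force: [0.1, -0.3, -3.2]
width: 0.0287
gripper_force: 40.4
```

Request:
step_arm --increments '[{"dp": [0, 0, -0.005], "yaw": 0, "grip": 0.2}, {"dp": [0, 0, -0.005], "yaw": 0, "grip": 0.2}]'

```text
clock: 6.88
position: [0.5664, 0.0349, 0.0958]
ee_rot: [0.0, 0.666, 0.746, 0.0]
contact_force: [-0.2, -0.0, -2.3]
width: 0.0287
gripper_force: 40.4
```

Request:
step_arm --increments '[{"dp": [0, 0, -0.005], "yaw": 0, "grip": 0.2}, {"dp": [0, 0, 0], "yaw": 0, "grip": 0.2}]'

```text
clock: 7.12
position: [0.5664, 0.0349, 0.0948]
ee_rot: [0.0, 0.666, 0.746, 0.0]
contact_force: [-0.4, 0.2, -2.9]
width: 0.0288
gripper_force: 40.5
```

Request:
step_arm --increments '[{"dp": [0, 0, -0.005], "yaw": 0, "grip": 0.2}, {"dp": [0, 0, 0], "yaw": 0, "grip": 0.2}]'

```text
clock: 7.38
position: [0.5665, 0.0347, 0.094]
ee_rot: [0.0, 0.666, 0.746, -0.0]
contact_force: [0.0, -2.5, -0.7]
width: 0.0286
gripper_force: 40.6
```

Contact has begun at the higher end. I'll go one more millimetre, then release.

Request:
step_arm --increments '[{"dp": [0, 0, -0.005], "yaw": 0, "grip": 0.2}, {"dp": [0, 0, 0], "yaw": 0, "grip": 0.36}, {"dp": [0, 0, 0], "yaw": 0, "grip": 0.5}, {"dp": [0, 0, 0], "yaw": 0, "grip": 0.8}, {"dp": [0, 0, 0], "yaw": 0, "grip": 0.8}]'

```text
clock: 8.0
position: [0.5665, 0.035, 0.0929]
ee_rot: [0.0, 0.666, 0.746, 0.0]
contact_force: [0.5, 1.0, 0.2]
width: 0.0683
gripper_force: 0.0
```

Request:
step_arm --increments '[{"dp": [0, 0, 0.1], "yaw": 0, "grip": 0.8}, {"dp": [0, 0, 0.25], "yaw": 0, "grip": 0.8}, {"dp": [0, 0, 0.25], "yaw": 0, "grip": 0.7}, {"dp": [0.03, -0.2, 0.1], "yaw": 0, "grip": 0.7}, {"dp": [0.02, -0.2, 0], "yaw": 0, "grip": 0.7}]'

```text
clock: 8.62
position: [0.5779, -0.0457, 0.2356]
ee_rot: [0.003, 0.666, 0.746, 0.002]
contact_force: [0.0, 0.6, -0.2]
width: 0.0593
gripper_force: 0.0
```

```bash
python3 - <<'E'
from h import *
np.set_printoptions(precision=4,suppress=True)
im,c=snap('wrist','w3.png'); print(manip.get_state()['position'])
for P in [(.568,.035,.095),(.585,-.143,.09)]: print(proj(c,P))
E
```

```text
[ 0.5779 -0.0513  0.2342]
(np.float64(318.40192377771535), np.float64(108.96379984214144))
(np.float64(315.47926372459284), np.float64(273.7289214987129))
```

View pics/w3.png

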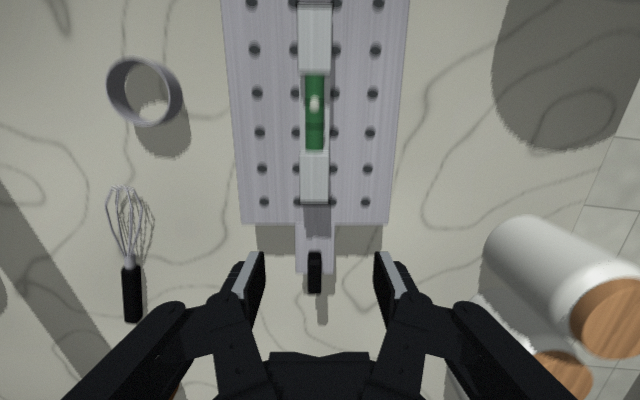

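The level lies on the shelf and its bubble at (314,103) sits towards the hinge end. The knob bar spans about (307–322, 252–293) between the fingers. I'll measure it.

```bash
python3 - <<'E'
from h import *
np.set_printoptions(precision=4,suppress=True)
im=cv2.imread('pics/w3.png'); c=cams.get_calibration('wrist')
g=im.max(2); m=(g<50).astype(np.uint8); m[:,:290]=0; m[:,345:]=0; m[:240]=0;m[310:]=0
n,l,s,ce=cv2.connectedComponentsWithStats(m); i=1+np.argmax(s[1:,4]); print(s[i],ce[i])
r=cv2.minAreaRect(np.argwhere(l==i)[:,::-1].astype(np.float32)); print(r)
P=[plane(c,*p,.09)[:2] for p in cv2.boxPoints(r)]; print(np.array(P),plane(c,*ce[i],.09))
ys=range(256,292,6); L=[plane(c,np.where(l[y]==i)[0].mean(),y,.09)[:2] for y in ys]; v=L[0]-L[-1]; print(L,np.arctan2(v[1],v[0]))
q=manip.get_state()['ee_rot']; print('tool x',2*np.arctan2(q[2],q[1]),manip.get_state()['position'])
hsv=cv2.cvtColor(im,cv2.COLOR_BGR2HSV); print(im[85:125,314].tolist()[::4])
E
```

```text
[308 252  13  42 530] [314.0132 272.5642]
((314.0, 272.5), (41.0, 12.0), 90.0)
[[ 0.5731 -0.122 ]
 [ 0.5863 -0.1206]
 [ 0.5924 -0.1742]
 [ 0.5784 -0.1757]] [ 0.5825 -0.1474  0.09  ]
[array([ 0.5808, -0.1262]), array([ 0.581 , -0.1338]), array([ 0.5818, -0.1415]), array([ 0.5827, -0.1493]), array([ 0.5835, -0.1573]), array([ 0.5844, -0.1653])] 1.662095806024526
tool x 1.6811897948553352 [ 0.5779 -0.0513  0.2342]
[[64, 97, 53], [59, 93, 49], [64, 98, 53], [137, 156, 141], [172, 185, 177], [160, 170, 163], [129, 143, 133], [79, 104, 74], [60, 93, 48], [61, 93, 49]]
```

```bash
cat >> h.py <<'E'
def bubble(im,c,ctr=(.5660,.0350,.094)):
    """bubble centre minus vial centre along shelf x (to knob), mm"""
    hsv=cv2.cvtColor(im,cv2.COLOR_BGR2HSV)
    u,v=proj(c,ctr); roi=np.zeros(im.shape[:2],np.uint8); r=60
    ui,vi=int(u),int(v); roi[max(0,vi-r):vi+r,max(0,ui-r):ui+r]=1
    g=cv2.inRange(hsv,(40,60,20),(90,255,255))*roi
    pts=np.argwhere(g>0)[:,::-1].astype(np.float32)
    box=cv2.boxPoints(cv2.minAreaRect(pts)); hull=np.zeros_like(roi); cv2.fillPoly(hull,[box.astype(int)],1)
    hull=cv2.erode(hull,np.ones((5,5)))
    b=((hsv[:,:,1]<70)&(hsv[:,:,2]>100)&(hull>0)).astype(np.uint8)
    n,l,s,ce=cv2.connectedComponentsWithStats(b); i=1+np.argmax(s[1:,4])
    B=plane(c,*ce[i],ctr[2])[:2]; V=plane(c,*box.mean(0),ctr[2])[:2]
    e=np.array([.1096,-.994]); X=np.array([plane(c,*p,ctr[2])[:2] for p in box])@e
    return dict(off=1000*(B-V)@e,area=s[i][4],px=ce[i],vial=V,viallen=X.max()-X.min())
E
python3 - <<'E'
from h import *
print(bubble(cv2.imread('pics/w3.png'),cams.get_calibration('wrist')))
E
```

```text
{'off': np.float64(-7.360747571732277), 'area': np.int32(155), 'px': array([313.94193548, 103.55483871]), 'vial': array([0.56420314, 0.02562443]), 'viallen': np.float64(0.06522081319741163)}
```

Request:
step_arm --increments '[{"dp": [0.02, -0.2, -0.2], "yaw": -0.07, "grip": 0.7}, {"dp": [0.01, -0.2, -0.2], "yaw": 0, "grip": 0.7}, {"dp": [0, -0.07, -0.2], "yaw": 0, "grip": 0.7}, {"dp": [0, 0, -0.1], "yaw": 0, "grip": 0.7}, {"dp": [0, 0, 0], "yaw": 0, "grip": 0.7}]'

```text
clock: 9.3
position: [0.5809, -0.1387, 0.0908]
ee_rot: [-0.002, 0.671, 0.742, -0.001]
contact_force: [0.4, 0.9, -0.2]
width: 0.0598
gripper_force: 0.0
```

Request:
step_arm --increments '[{"dp": [0, 0, 0], "yaw": 0, "grip": 0.7}]'

```text
clock: 9.43
position: [0.5831, -0.1391, 0.0937]
ee_rot: [0.001, 0.67, 0.742, 0.0]
contact_force: [1.3, -0.0, -0.1]
width: 0.0595
gripper_force: 0.0
```

```bash
python3 - <<'E'
from h import *
np.set_printoptions(precision=4,suppress=True)
print(manip.get_state()['position']); im,c=snap('wrist','w4.png'); print(bubble(im,c))
for n in('scene','side'):
    i2,c2=snap(n); cv2.imwrite('pics/'+n+'4.png',i2)
    P=proj(c2,(.584,-.145,.078)); print(n,P)
a=cv2.resize(im,(480,300)); s=cv2.imread('pics/side4.png')
u,v=map(int,proj(cams.get_calibration('side'),(.584,-.1,.078))); 
b=cv2.resize(s[v-50:v+50,u-50:u+50],(300,300),interpolation=cv2.INTER_CUBIC)
cv2.imwrite('pics/m4.png',np.hstack([a,b]))
E
```

```text
[ 0.5831 -0.1391  0.0937]Traceback (most recent call last):
  File "<stdin>", line 3, in <module>
  File "h.py", line 25, in bubble
    n,l,s,ce=cv2.connectedComponentsWithStats(b); i=1+np.argmax(s[1:,4])
                                                      ~~~~~~~~~^^^^^^^^^
    return _wrapfunc(a, 'argmax', axis=axis, out=out, **kwds)
    return bound(*args, **kwds)
ValueError: attempt to get argmax of an empty sequence
```

```bash
python3 - <<'E'
from h import *
c=cams.get_calibration('wrist'); im=cv2.imread('pics/w4.png')
i2,c2=snap('scene')
u,v=map(int,proj(c2,(.584,-.1,.078)))
b=cv2.resize(i2[v-45:v+45,u-27:u+63],(300,300),interpolation=cv2.INTER_CUBIC)
print(proj(c,(.5665,.035,.094)),proj(c,(.584,-.145,.089)))
cv2.imwrite('pics/m4.png',np.hstack([cv2.resize(im,(480,300)),b]))
E
```

```text
(np.float64(325.41732036131685), np.float64(-168.34484245469318)) (np.float64(321.04455132956326), np.float64(271.79136963814324))
```

View pics/m4.png

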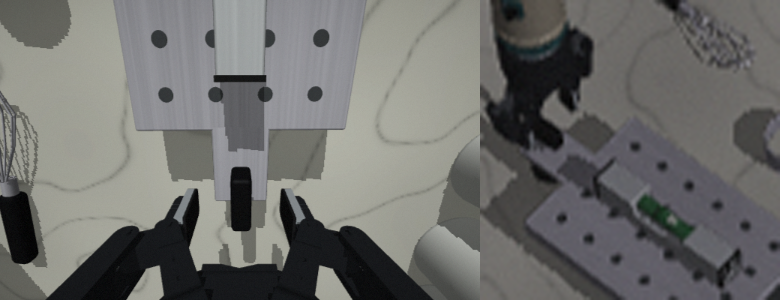

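```bash
python3 - <<'E'
from h import *
np.set_printoptions(precision=4,suppress=True)
c=cams.get_calibration('wrist')
for z in(.082,.089): print([plane(c,*p,z)[:2] for p in [(322,225),(321,306)]])
im,_=snap('wrist'); g=im.max(2)
print([ (y,int((g[y,300:345]<45).sum())) for y in range(212,320,4)])
print('levelend',plane(c,320,101,.0925))
E
```

```text
[array([ 0.5819, -0.1191]), array([ 0.5871, -0.1741])]
[array([ 0.5815, -0.1161]), array([ 0.5865, -0.1686])]
[(212, 0), (216, 0), (220, 0), (224, 22), (228, 25), (232, 26), (236, 26), (240, 28), (244, 28), (248, 28), (252, 28), (256, 28), (260, 27), (264, 27), (268, 27), (272, 27), (276, 27), (280, 27), (284, 26), (288, 26), (292, 26), (296, 26), (300, 26), (304, 24), (308, 0), (312, 0), (316, 0)]
levelend [ 0.5739 -0.0536  0.0925]
```

Request:
step_arm --increments '[{"dp": [0.005, -0.035, -0.05], "yaw": 0, "grip": 0.7}, {"dp": [0, 0, 0], "yaw": 0, "grip": 0.2}, {"dp": [0, 0, 0], "yaw": 0, "grip": 0.05}, {"dp": [0, 0, 0], "yaw": 0, "grip": 0.05}, {"dp": [0, 0, 0], "yaw": 0, "grip": 0.05}]' --squeeze 40

```text
clock: 10.2
position: [0.5848, -0.1461, 0.0831]
ee_rot: [0.001, 0.67, 0.742, 0.001]
contact_force: [4.1, 0.8, -2.7]
width: 0.0149
gripper_force: 44.0
```

```bash
cat >> h.py <<'E'
def bub2(n,ctr=(.5663,.035,.094)):
    im,c=snap(n); k=8; u,v=proj(c,ctr); H=30; u0,v0=int(u)-H,int(v)-H
    a=cv2.resize(im[v0:v0+2*H,u0:u0+2*H],None,fx=k,fy=k,interpolation=cv2.INTER_CUBIC)
    hsv=cv2.cvtColor(a,cv2.COLOR_BGR2HSV)
    g=cv2.morphologyEx(cv2.inRange(hsv,(40,70,15),(90,255,255)),cv2.MORPH_OPEN,np.ones((5,5)))
    g=cv2.morphologyEx(g,cv2.MORPH_CLOSE,np.ones((45,45)))
    n_,l,s,ce=cv2.connectedComponentsWithStats(g); m=l==1+np.argmax(s[1:,4])
    e=np.array([.1096,-.994])
    yx=np.argwhere(m); w=lambda x,y:plane(c,(x+.5)/k-.5+u0,(y+.5)/k-.5+v0,ctr[2])[:2]
    X=np.array([w(x,y) for y,x in yx]); t=(X-np.array(ctr[:2]))@e
    val=a.max(2)[m].astype(float); bins=np.round(t*1000).astype(int)
    prof=np.array([np.percentile(val[bins==b],90) if (bins==b).sum()>5 else 0 for b in range(-45,46)])
    b=np.arange(-45,46); lo,hi=np.percentile(t*1000,[.5,99.5]); ok=(b>lo+4)&(b<hi-4)
    p=np.clip(prof-np.median(prof[ok])-25,0,None)*ok
    return dict(lo=lo,hi=hi,off=(p*b).sum()/max(p.sum(),1e-6)-(lo+hi)/2,prof=prof[5:86:2].astype(int).tolist())
E
python3 - <<'E'
from h import *
print(bub2('scene'),bub2('side'))
E
```

```text
{'lo': np.float64(-32.151407337772085), 'hi': np.float64(33.08791057466354), 'off': np.float64(-9.733462951469415), 'prof': [0, 0, 0, 0, 65, 55, 56, 60, 60, 58, 58, 63, 75, 93, 110, 114, 105, 100, 95, 77, 64, 65, 61, 52, 47, 52, 49, 49, 58, 60, 60, 61, 60, 60, 61, 60, 58, 65, 0, 0, 0]} {'lo': np.float64(-119.39498297094406), 'hi': np.float64(-48.12579064427207), 'off': np.float64(nan), 'prof': [0, 0, 0, 0, 0, 0, 0, 0, 0, 0, 0, 0, 0, 0, 0, 0, 0, 0, 0, 0, 0, 0, 0, 0, 0, 0, 0, 0, 0, 0, 0, 0, 0, 0, 0, 0, 0, 0, 0, 0, 0]}
  return _methods._mean(a, axis=axis, dtype=dtype,
  ret = ret.dtype.type(ret / rcount)
```

The scene camera sees the bubble at −9.7 mm, i.e. about 0.68 rad of counter-clockwise turn. I'll turn 0.6 rad first.

Request:
step_arm --increments '[{"dp": [0, 0, 0.006], "yaw": 0.8, "grip": 0.05}, {"dp": [0, 0, 0.006], "yaw": 0.8, "grip": 0.05}, {"dp": [0, 0, 0.005], "yaw": 0.8, "grip": 0.05}, {"dp": [0, 0, 0.005], "yaw": 0.8, "grip": 0.05}, {"dp": [0, 0, 0.005], "yaw": 0.8, "grip": 0.05}]'

```text
clock: 10.92
position: [0.5842, -0.1459, 0.0885]
ee_rot: [0.001, 0.42, 0.908, 0.0]
contact_force: [3.8, 1.8, -1.7]
width: 0.0148
gripper_force: 44.1
```

Request:
step_arm --increments '[{"dp": [0, 0, 0], "yaw": 0, "grip": 0.05}, {"dp": [0, 0, 0], "yaw": 0, "grip": 0.05}, {"dp": [0, 0, 0], "yaw": 0, "grip": 0.05}, {"dp": [0, 0, 0], "yaw": 0, "grip": 0.05}, {"dp": [0, 0, 0], "yaw": 0, "grip": 0.05}]'

```text
clock: 11.55
position: [0.5841, -0.1459, 0.0884]
ee_rot: [0.001, 0.422, 0.907, 0.0]
contact_force: [4.8, 1.5, -0.9]
width: 0.015
gripper_force: 44.1
```

Request:
step_arm --increments '[{"dp": [0, 0, 0], "yaw": 0, "grip": 0.05}, {"dp": [0, 0, 0], "yaw": 0, "grip": 0.05}, {"dp": [0, 0, 0], "yaw": 0, "grip": 0.05}, {"dp": [0, 0, 0], "yaw": 0, "grip": 0.05}, {"dp": [0, 0, 0], "yaw": 0, "grip": 0.05}]'

```text
clock: 12.18
position: [0.5841, -0.1459, 0.0884]
ee_rot: [0.001, 0.422, 0.907, 0.0]
contact_force: [4.0, 1.7, -1.1]
width: 0.015
gripper_force: 44.1
```

```bash
python3 - <<'E'
from h import *
print(bub2('scene')); s=manip.get_state(); print(s['contact_force'],s['moment'])
E
```

```text
{'lo': np.float64(-32.50701037903514), 'hi': np.float64(33.77123456994453), 'off': np.float64(-1.8102705536988084), 'prof': [0, 0, 0, 0, 69, 55, 57, 60, 59, 58, 59, 57, 55, 51, 42, 43, 60, 87, 107, 116, 123, 99, 89, 74, 53, 39, 38, 48, 58, 62, 62, 61, 61, 59, 59, 60, 57, 68, 0, 0, 0]}
[ 5.67452774  3.01697234 -1.51741179] [ 0.0768478  -0.93786859  0.0547843 ]
```

Request:
step_arm --increments '[{"dp": [0, 0, 0.0045], "yaw": 0.67, "grip": 0.05}, {"dp": [0, 0, 0], "yaw": 0, "grip": 0.05}, {"dp": [0, 0, 0], "yaw": 0, "grip": 0.05}, {"dp": [0, 0, 0], "yaw": 0, "grip": 0.6}, {"dp": [0, 0, 0], "yaw": 0, "grip": 0.6}]'

```text
clock: 12.85
position: [0.5819, -0.1463, 0.0888]
ee_rot: [-0.001, 0.375, 0.927, -0.001]
contact_force: [-0.7, 0.9, 0.3]
width: 0.05
gripper_force: 0.0
```

Request:
step_arm --increments '[{"dp": [0, 0, 0], "yaw": 0, "grip": 0.6}, {"dp": [0, 0, 0.2], "yaw": 0, "grip": 0.6}, {"dp": [0, 0, 0.25], "yaw": 0, "grip": 0.6}, {"dp": [0, 0.15, 0.2], "yaw": -1, "grip": 0.4}, {"dp": [0, 0.25, 0], "yaw": -1, "grip": 0.2}]'

```text
clock: 13.48
position: [0.5855, -0.0673, 0.2232]
ee_rot: [0.004, 0.513, 0.858, 0.001]
contact_force: [0.6, -0.2, -0.6]
width: 0.018
gripper_force: 0.0
```

Request:
step_arm --increments '[{"dp": [0, 0.05, 0], "yaw": -1, "grip": 0}, {"dp": [0, 0, 0], "yaw": -1, "grip": 0}, {"dp": [0, 0, 0], "yaw": -0.7, "grip": 0}, {"dp": [0, 0, 0], "yaw": 0, "grip": 0}, {"dp": [0, 0, 0], "yaw": 0, "grip": 0}]'

```text
clock: 14.1
position: [0.5831, -0.0563, 0.2191]
ee_rot: [-0.0, 0.672, 0.741, -0.0]
contact_force: [-0.1, 0.3, 0.7]
width: 0.0001
gripper_force: 0.0
```

```bash
python3 - <<'E'
from h import *
np.set_printoptions(precision=4,suppress=True)
print(bub2('scene'));im,c=snap('wrist','w5.png');print(manip.get_state()['position'],bubble(im,c))
u,v=map(int,proj(c,(.566,.035,.094)));print(u,v)
cv2.imwrite('pics/w5c.png',np.hstack([cv2.resize(im,(480,300)),cv2.resize(im[max(0,v-50):max(0,v-50)+100,u-50:u+50],(300,300),interpolation=cv2.INTER_CUBIC)]))
E
```

```text
{'lo': np.float64(-32.89860150844689), 'hi': np.float64(33.77148040731031), 'off': np.float64(-0.9172920505877784), 'prof': [0, 0, 0, 0, 61, 58, 59, 59, 60, 61, 61, 59, 55, 51, 44, 43, 55, 80, 107, 123, 131, 110, 91, 90, 68, 45, 37, 46, 57, 64, 65, 63, 65, 63, 62, 60, 58, 68, 0, 0, 0]}
[ 0.5832 -0.0563  0.2191] {'off': np.float64(2.419291385587781), 'area': np.int32(147), 'px': array([308.7415,  98.0068]), 'vial': array([0.5641, 0.0354]), 'viallen': np.float64(0.06944154237788422)}
310 95
```

View pics/w5c.png

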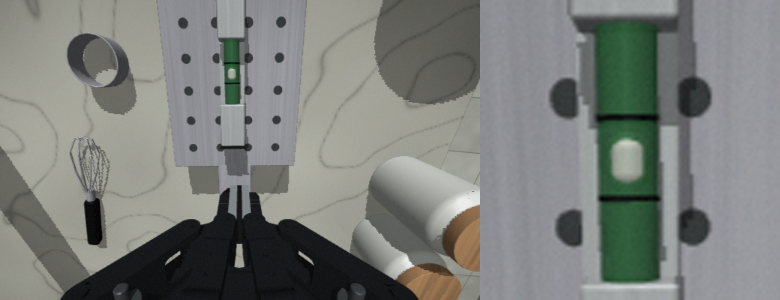

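The wrist view shows the bubble between the two lines: the lines are at crop rows 117 and 198, the bubble centre at about 160. I'll move over the level's middle with shut fingers and press down.

Request:
step_arm --increments '[{"dp": [-0.04, 0.22, 0], "yaw": 0, "grip": 0}, {"dp": [-0.045, 0.235, -0.1], "yaw": 0.05, "grip": 0}, {"dp": [0, 0, -0.2], "yaw": 0, "grip": 0}, {"dp": [0, 0, -0.12], "yaw": 0, "grip": 0}, {"dp": [0, 0, 0], "yaw": 0, "grip": 0}]'

```text
clock: 14.82
position: [0.5648, 0.035, 0.1333]
ee_rot: [-0.002, 0.669, 0.743, -0.001]
contact_force: [-0.5, -0.2, -0.4]
width: -0.0
gripper_force: 0.0
```

Request:
step_arm --increments '[{"dp": [0, 0, -0.01], "yaw": 0, "grip": 0}, {"dp": [0, 0, 0], "yaw": 0, "grip": 0}]'

```text
clock: 15.08
position: [0.5673, 0.0346, 0.1343]
ee_rot: [0.001, 0.669, 0.743, 0.001]
contact_force: [-0.6, 0.9, -0.1]
width: 0.0002
gripper_force: 0.0
```

Request:
step_arm --increments '[{"dp": [0, 0, -0.015], "yaw": 0, "grip": 0}, {"dp": [0, 0, -0.015], "yaw": 0, "grip": 0}, {"dp": [0, 0, 0], "yaw": 0, "grip": 0}]'

```text
clock: 15.45
position: [0.5661, 0.0349, 0.1269]
ee_rot: [-0.0, 0.669, 0.743, -0.0]
contact_force: [1.1, 0.1, 0.3]
width: -0.0001
gripper_force: 0.0
```

Request:
step_arm --increments '[{"dp": [0, 0, -0.01], "yaw": 0, "grip": 0}, {"dp": [0, 0, 0], "yaw": 0, "grip": 0}]'

```text
clock: 15.7
position: [0.5662, 0.0349, 0.1249]
ee_rot: [-0.0, 0.669, 0.743, -0.0]
contact_force: [0.8, 0.3, 0.2]
width: -0.0003
gripper_force: 0.0
```

Request:
step_arm --increments '[{"dp": [0, 0, -0.005], "yaw": 0, "grip": 0}, {"dp": [0, 0, 0], "yaw": 0, "grip": 0}]'

```text
clock: 15.95
position: [0.5663, 0.0349, 0.1241]
ee_rot: [-0.0, 0.669, 0.743, -0.0]
contact_force: [-0.1, 0.1, 0.1]
width: 0.0001
gripper_force: 0.0
```

Request:
step_arm --increments '[{"dp": [0, 0, -0.005], "yaw": 0, "grip": 0}, {"dp": [0, 0, 0], "yaw": 0, "grip": 0}]'

```text
clock: 16.2
position: [0.5663, 0.0349, 0.123]
ee_rot: [-0.0, 0.669, 0.743, -0.0]
contact_force: [-0.5, 0.4, 0.3]
width: 0.0003
gripper_force: 0.0
```

Request:
step_arm --increments '[{"dp": [0, 0, -0.003], "yaw": 0, "grip": 0}, {"dp": [0, 0, 0], "yaw": 0, "grip": 0}]'

```text
clock: 16.45
position: [0.5663, 0.0349, 0.1225]
ee_rot: [-0.0, 0.669, 0.743, -0.0]
contact_force: [0.7, 0.2, 0.4]
width: 0.0001
gripper_force: 0.0
```

Request:
step_arm --increments '[{"dp": [0, 0, -0.003], "yaw": 0, "grip": 0}, {"dp": [0, 0, 0], "yaw": 0, "grip": 0}]'

```text
clock: 16.7
position: [0.5663, 0.0349, 0.1219]
ee_rot: [-0.0, 0.669, 0.743, -0.0]
contact_force: [-0.2, 0.4, -0.4]
width: -0.0002
gripper_force: 0.0
```

Request:
step_arm --increments '[{"dp": [0, 0, -0.003], "yaw": 0, "grip": 0}, {"dp": [0, 0, 0], "yaw": 0, "grip": 0}]'

```text
clock: 16.95
position: [0.5663, 0.0349, 0.1213]
ee_rot: [-0.0, 0.669, 0.743, -0.0]
contact_force: [0.4, -0.6, 0.2]
width: -0.0002
gripper_force: 0.0
```

Request:
step_arm --increments '[{"dp": [0, 0, -0.003], "yaw": 0, "grip": 0}, {"dp": [0, 0, 0], "yaw": 0, "grip": 0}]'

```text
clock: 17.2
position: [0.5663, 0.0349, 0.1207]
ee_rot: [-0.0, 0.669, 0.743, -0.0]
contact_force: [0.5, 0.8, -0.5]
width: 0.0001
gripper_force: 0.0
```

Request:
step_arm --increments '[{"dp": [0, 0, -0.003], "yaw": 0, "grip": 0}, {"dp": [0, 0, 0], "yaw": 0, "grip": 0}]'

```text
clock: 17.45
position: [0.5663, 0.0349, 0.1201]
ee_rot: [-0.0, 0.669, 0.743, -0.0]
contact_force: [-0.4, -0.6, 0.4]
width: 0.0003
gripper_force: 0.0
```

Request:
step_arm --increments '[{"dp": [0, 0, -0.003], "yaw": 0, "grip": 0}, {"dp": [0, 0, 0], "yaw": 0, "grip": 0}]'

```text
clock: 17.7
position: [0.5663, 0.0349, 0.1195]
ee_rot: [-0.0, 0.669, 0.743, 0.0]
contact_force: [-0.3, -0.1, 0.1]
width: 0.0
gripper_force: 0.0
```

Request:
step_arm --increments '[{"dp": [0, 0, -0.003], "yaw": 0, "grip": 0}, {"dp": [0, 0, 0], "yaw": 0, "grip": 0}]'

```text
clock: 17.95
position: [0.5663, 0.0349, 0.1189]
ee_rot: [-0.0, 0.669, 0.743, -0.0]
contact_force: [0.0, -0.2, 0.8]
width: 0.0001
gripper_force: 0.0
```

Request:
step_arm --increments '[{"dp": [0, 0, -0.002], "yaw": 0, "grip": 0}, {"dp": [0, 0, 0], "yaw": 0, "grip": 0}]'

```text
clock: 18.2
position: [0.5663, 0.0349, 0.1185]
ee_rot: [0.0, 0.669, 0.743, 0.0]
contact_force: [-0.1, 0.1, 1.0]
width: -0.0002
gripper_force: 0.0
```

Request:
step_arm --increments '[{"dp": [0, 0, -0.002], "yaw": 0, "grip": 0}, {"dp": [0, 0, 0], "yaw": 0, "grip": 0}]'

```text
clock: 18.45
position: [0.5663, 0.0349, 0.1181]
ee_rot: [0.0, 0.669, 0.743, 0.0]
contact_force: [0.6, -0.3, -0.2]
width: -0.0002
gripper_force: 0.0
```

Request:
step_arm --increments '[{"dp": [0, 0, -0.002], "yaw": 0, "grip": 0}, {"dp": [0, 0, 0], "yaw": 0, "grip": 0}]'

```text
clock: 18.7
position: [0.5663, 0.0349, 0.1177]
ee_rot: [0.0, 0.669, 0.743, 0.0]
contact_force: [-0.2, -0.2, -0.2]
width: -0.0002
gripper_force: 0.0
```

Request:
step_arm --increments '[{"dp": [0, 0, -0.002], "yaw": 0, "grip": 0}, {"dp": [0, 0, 0], "yaw": 0, "grip": 0}]'

```text
clock: 18.95
position: [0.5663, 0.0349, 0.1173]
ee_rot: [0.0, 0.669, 0.743, 0.0]
contact_force: [0.2, -0.3, -0.3]
width: -0.0005
gripper_force: 0.0
```

Request:
step_arm --increments '[{"dp": [0, 0, -0.002], "yaw": 0, "grip": 0}, {"dp": [0, 0, 0], "yaw": 0, "grip": 0}]'

```text
clock: 19.2
position: [0.5664, 0.0349, 0.1169]
ee_rot: [0.0, 0.669, 0.743, 0.0]
contact_force: [0.0, -0.3, 0.0]
width: -0.0
gripper_force: 0.0
```

Request:
step_arm --increments '[{"dp": [0, 0, -0.002], "yaw": 0, "grip": 0}, {"dp": [0, 0, 0], "yaw": 0, "grip": 0}]'

```text
clock: 19.45
position: [0.5663, 0.0349, 0.1165]
ee_rot: [-0.0, 0.669, 0.743, 0.0]
contact_force: [0.0, 0.3, 0.0]
width: 0.0003
gripper_force: 0.0
```

Request:
step_arm --increments '[{"dp": [0, 0, -0.002], "yaw": 0, "grip": 0}, {"dp": [0, 0, 0], "yaw": 0, "grip": 0}]'

```text
clock: 19.7
position: [0.5663, 0.0349, 0.1161]
ee_rot: [0.0, 0.669, 0.743, 0.0]
contact_force: [-0.4, -0.4, -0.0]
width: -0.0002
gripper_force: 0.0
```

Request:
step_arm --increments '[{"dp": [0, 0, -0.002], "yaw": 0, "grip": 0}, {"dp": [0, 0, 0], "yaw": 0, "grip": 0}]'

```text
clock: 19.95
position: [0.5664, 0.0349, 0.1157]
ee_rot: [0.0, 0.669, 0.743, 0.0]
contact_force: [-0.5, -0.4, 0.2]
width: -0.0
gripper_force: 0.0
```

```bash
python3 - <<'E'
from h import *
im,c=snap('scene'); u,v=map(int,proj(c,(.566,.035,.095))); s,d=snap('side'); p,q=map(int,proj(d,(.566,.035,.095)))
w,_=snap('wrist')
f=lambda i,x,y,r:cv2.resize(i[y-r:y+r,x-r:x+r],(400,400),interpolation=cv2.INTER_CUBIC)
cv2.imwrite('pics/press.png',np.hstack([f(im,u,v,40),cv2.resize(w[100:400,170:470],(400,400))]))
print(manip.get_state()['contact_force'])
E
```

```text
[-0.14386159  0.42304143 -0.74839751]
```

View pics/press.png

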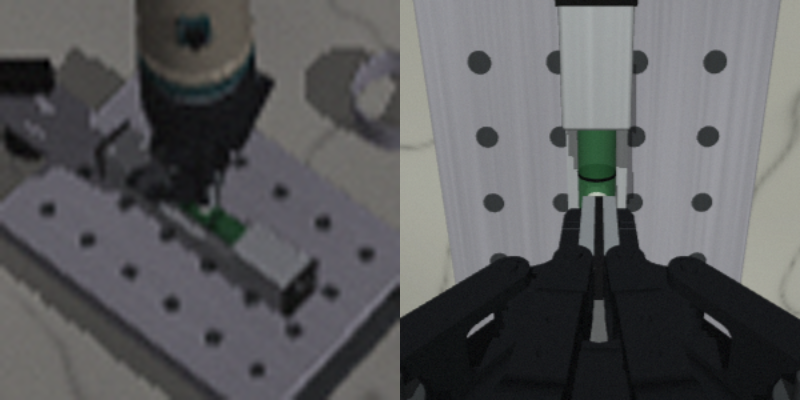

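The picture shows the shut fingers just over the vial, with the tip at right-panel (598,200) and one line and a trace of the bubble still visible. I'll keep lowering slowly.

Request:
step_arm --increments '[{"dp": [0, 0, -0.002], "yaw": 0, "grip": 0}, {"dp": [0, 0, 0], "yaw": 0, "grip": 0}]'

```text
clock: 20.35
position: [0.5663, 0.0349, 0.1153]
ee_rot: [-0.0, 0.669, 0.743, -0.0]
contact_force: [-0.1, 0.4, -0.2]
width: -0.0003
gripper_force: 0.0
```

Request:
step_arm --increments '[{"dp": [0, 0, -0.002], "yaw": 0, "grip": 0}, {"dp": [0, 0, 0], "yaw": 0, "grip": 0}]'

```text
clock: 20.6
position: [0.5663, 0.0349, 0.1149]
ee_rot: [-0.0, 0.669, 0.743, 0.0]
contact_force: [-0.0, -0.4, 0.3]
width: 0.0003
gripper_force: 0.0
```

Request:
step_arm --increments '[{"dp": [0, 0, -0.002], "yaw": 0, "grip": 0}, {"dp": [0, 0, 0], "yaw": 0, "grip": 0}]'

```text
clock: 20.85
position: [0.5663, 0.0349, 0.1145]
ee_rot: [-0.0, 0.669, 0.743, -0.0]
contact_force: [-0.3, 0.0, -0.0]
width: 0.0002
gripper_force: 0.0
```

Request:
step_arm --increments '[{"dp": [0, 0, -0.002], "yaw": 0, "grip": 0}, {"dp": [0, 0, 0], "yaw": 0, "grip": 0}]'

```text
clock: 21.1
position: [0.5663, 0.0349, 0.1141]
ee_rot: [-0.0, 0.669, 0.743, 0.0]
contact_force: [1.4, 0.8, -0.8]
width: -0.0
gripper_force: 0.0
```

Request:
step_arm --increments '[{"dp": [0, 0, -0.002], "yaw": 0, "grip": 0}, {"dp": [0, 0, 0], "yaw": 0, "grip": 0}]'

```text
clock: 21.35
position: [0.5663, 0.0349, 0.1137]
ee_rot: [-0.0, 0.669, 0.743, -0.0]
contact_force: [-0.1, 0.6, 0.2]
width: -0.0
gripper_force: 0.0
```

Request:
step_arm --increments '[{"dp": [0, 0, -0.002], "yaw": 0, "grip": 0}, {"dp": [0, 0, 0], "yaw": 0, "grip": 0}]'

```text
clock: 21.6
position: [0.5663, 0.0349, 0.1133]
ee_rot: [-0.0, 0.669, 0.743, -0.0]
contact_force: [-0.6, -0.0, 0.9]
width: -0.0002
gripper_force: 0.0
```

Request:
step_arm --increments '[{"dp": [0, 0, -0.002], "yaw": 0, "grip": 0}, {"dp": [0, 0, 0], "yaw": 0, "grip": 0}]'

```text
clock: 21.85
position: [0.5663, 0.0349, 0.1129]
ee_rot: [0.0, 0.669, 0.743, 0.0]
contact_force: [0.0, -0.4, -0.1]
width: -0.0
gripper_force: 0.0
```

Request:
step_arm --increments '[{"dp": [0, 0, -0.002], "yaw": 0, "grip": 0}, {"dp": [0, 0, 0], "yaw": 0, "grip": 0}]'

```text
clock: 22.1
position: [0.5663, 0.0349, 0.1125]
ee_rot: [0.0, 0.669, 0.743, -0.0]
contact_force: [-0.8, -0.8, 0.4]
width: -0.0003
gripper_force: 0.0
```

Request:
step_arm --increments '[{"dp": [0, 0, -0.002], "yaw": 0, "grip": 0}, {"dp": [0, 0, 0], "yaw": 0, "grip": 0}]'

```text
clock: 22.35
position: [0.5663, 0.0349, 0.1121]
ee_rot: [0.0, 0.669, 0.743, -0.0]
contact_force: [-0.3, 0.7, -0.2]
width: 0.0001
gripper_force: 0.0
```

Request:
step_arm --increments '[{"dp": [0, 0, -0.002], "yaw": 0, "grip": 0}, {"dp": [0, 0, 0], "yaw": 0, "grip": 0}]'

```text
clock: 22.6
position: [0.5663, 0.0349, 0.1117]
ee_rot: [0.0, 0.669, 0.743, -0.0]
contact_force: [-0.9, 0.1, 0.1]
width: -0.0002
gripper_force: 0.0
```

Request:
step_arm --increments '[{"dp": [0, 0, -0.002], "yaw": 0, "grip": 0}, {"dp": [0, 0, 0], "yaw": 0, "grip": 0}]'

```text
clock: 22.85
position: [0.5663, 0.0349, 0.1113]
ee_rot: [0.0, 0.669, 0.743, 0.0]
contact_force: [0.4, 0.7, -0.5]
width: 0.0001
gripper_force: 0.0
```

Request:
step_arm --increments '[{"dp": [0, 0, -0.002], "yaw": 0, "grip": 0}, {"dp": [0, 0, 0], "yaw": 0, "grip": 0}]'

```text
clock: 23.1
position: [0.5663, 0.0349, 0.1109]
ee_rot: [0.0, 0.669, 0.743, 0.0]
contact_force: [-0.4, 0.5, -0.5]
width: -0.0001
gripper_force: 0.0
```

Request:
step_arm --increments '[{"dp": [0, 0, -0.002], "yaw": 0, "grip": 0}, {"dp": [0, 0, 0], "yaw": 0, "grip": 0}]'

```text
clock: 23.35
position: [0.5663, 0.0349, 0.1105]
ee_rot: [-0.0, 0.669, 0.743, -0.0]
contact_force: [0.3, 0.0, 0.8]
width: 0.0002
gripper_force: 0.0
```

Request:
step_arm --increments '[{"dp": [0, 0, -0.002], "yaw": 0, "grip": 0}, {"dp": [0, 0, 0], "yaw": 0, "grip": 0}]'

```text
clock: 23.6
position: [0.5663, 0.0349, 0.1101]
ee_rot: [0.0, 0.669, 0.743, -0.0]
contact_force: [-0.3, 0.4, -0.5]
width: -0.0002
gripper_force: 0.0
```

Request:
step_arm --increments '[{"dp": [0, 0, -0.002], "yaw": 0, "grip": 0}, {"dp": [0, 0, 0], "yaw": 0, "grip": 0}]'

```text
clock: 23.85
position: [0.5663, 0.0349, 0.1097]
ee_rot: [-0.0, 0.669, 0.743, -0.0]
contact_force: [0.1, -0.0, 0.9]
width: 0.0004
gripper_force: 0.0
```

```bash
python3 - <<'E'
from h import *
np.set_printoptions(precision=4,suppress=True)
im,c=snap('wrist'); d=cams.get_calibration('side'); s,_=snap('side')
print(manip.get_state()['contact_force'])
# level top at hinge end: black end edge in wrist; width of level top in px -> range
hsv=cv2.cvtColor(im,cv2.COLOR_BGR2HSV)
for y in range(96,220,8):
    g=cv2.cvtColor(im,cv2.COLOR_BGR2GRAY)[y,250:390].astype(int); print(y,''.join('#' if v<60 else '+' if v>205 else '.' if v<130 else '-' for v in g[::2]))
for z in (.09,.094,.098): print(z,proj(c,(.5663-.0099,.0349+.0895,z)),proj(c,(.5663,.0349,z)))
E
```

```text
[ 0.612   0.1058 -0.3037]
96 -----------------.################################.-------------------
104 ------------------#.............................#.--------------------
112 ------------------------------------------------.---------------------
120 -------------------.----------------------------.---------------------
128 -------------------.----------------------------.---------------------
136 -------------------.--------------------------------------------------
144 --------------.#####----------------------------#####.----------------
152 ---------------.####----------------------------#####-----------------
160 --------------------.--------------------------..---------------------
168 -----------------------------------------------..---------------------
176 -----------------------------------------------..---------------------
184 --------------------.--------------------------..---------------------
192 --------------------.--------------------------..---------------------
200 ----------------.####..........................#####------------------
208 ----------------.#####-....#............#.....######.-----------------
216 -----------------------.................#.......----------------------
0.09 (np.float64(320.27239922449587), np.float64(93.27275314349555)) (np.float64(320.768997869305), np.float64(250.3814576174325))
0.094 (np.float64(320.3193854896556), np.float64(92.91398075576855)) (np.float64(320.81901498326863), np.float64(253.56016298281523))
0.098 (np.float64(320.36894389164087), np.float64(92.53556833776149)) (np.float64(320.8712958827254), np.float64(256.8827372467145))
```

Request:
step_arm --increments '[{"dp": [0, 0, -0.002], "yaw": 0, "grip": 0}, {"dp": [0, 0, 0], "yaw": 0, "grip": 0}]'

```text
clock: 24.2
position: [0.5663, 0.0349, 0.1093]
ee_rot: [-0.0, 0.669, 0.743, 0.0]
contact_force: [-0.3, -0.2, 0.0]
width: 0.0001
gripper_force: 0.0
```

Request:
step_arm --increments '[{"dp": [0, 0, -0.002], "yaw": 0, "grip": 0}, {"dp": [0, 0, 0], "yaw": 0, "grip": 0}]'

```text
clock: 24.45
position: [0.5663, 0.0349, 0.1089]
ee_rot: [-0.0, 0.669, 0.743, -0.0]
contact_force: [1.0, -0.7, -0.5]
width: -0.0
gripper_force: 0.0
```

Request:
step_arm --increments '[{"dp": [0, 0, -0.002], "yaw": 0, "grip": 0}, {"dp": [0, 0, 0], "yaw": 0, "grip": 0}]'

```text
clock: 24.7
position: [0.5663, 0.0349, 0.1085]
ee_rot: [-0.0, 0.669, 0.743, 0.0]
contact_force: [-0.5, -0.1, 0.1]
width: 0.0003
gripper_force: 0.0
```

Request:
step_arm --increments '[{"dp": [0, 0, -0.002], "yaw": 0, "grip": 0}, {"dp": [0, 0, 0], "yaw": 0, "grip": 0}]'

```text
clock: 24.95
position: [0.5663, 0.0349, 0.1081]
ee_rot: [-0.0, 0.669, 0.743, 0.0]
contact_force: [0.1, 0.1, -0.3]
width: -0.0002
gripper_force: 0.0
```

```bash
python3 - <<'E'
from h import *
np.set_printoptions(precision=4,suppress=True)
s=manip.get_state(); print(s['contact_force'],s['moment'],s['effort'],s['position'])
im,c=snap('wrist'); g=im
# wrist image strip near tips
for y in range(190,330,6):
    r=im[y,280:362]; print(y,''.join('g' if (int(p[1])-int(p[0])>18 and int(p[1])-int(p[2])>18) else '#' if p.max()<60 else '.' if p.max()<130 else '-' if p.max()<190 else '+' for p in r[::2]))
E
```

```text
[ 0.0657  0.1341 -0.2932] [-0.0384 -0.0141  0.061 ] [ -0.     -43.1764 -20.8895  -0.0002  -0.0024   0.    ] [0.5663 0.0349 0.1081]
190 -----.--------------------------..-------
196 -----.--------------------------..-------
202 -.#####.....gggggggggggggg.....######.---
208 -######-....gggggggggggggg.....#####..---
214 ----..--....gggggggggggggg........-------
220 --------....gggggggggggggg.......--------
226 ----------..gggggggggggggg.......--------
232 -----------.gggggggggggggg#----..--------
238 -----------.##ggggggggg###.----..--------
244 ------------gggggggggggggg.----..--------
250 ----....----g.----.##.----.---.##..------
256 --.#####-...#.----###.----....#######----
262 ---.#.#######.----###.----.########------
268 ------.######-----###.-----######.-------
274 -----.######.-----###.-----#######-------
280 -----.######.-----####-----.######.------
286 ----.###########.-####-.###########------
292 --.##################################----
298 #########################################
304 #########################################
310 #########################################
316 #########################################
322 #########################################
328 ##################....###################
```

Request:
step_arm --increments '[{"dp": [0, 0, -0.0025], "yaw": 0, "grip": 0}, {"dp": [0, 0, -0.0025], "yaw": 0, "grip": 0}]'

```text
clock: 25.25
position: [0.5664, 0.0349, 0.1071]
ee_rot: [0.0, 0.669, 0.743, 0.0]
contact_force: [1.0, 0.3, 0.4]
width: 0.0004
gripper_force: 0.0
```

Request:
step_arm --increments '[{"dp": [0, 0, -0.0025], "yaw": 0, "grip": 0}, {"dp": [0, 0, -0.0025], "yaw": 0, "grip": 0}]'

```text
clock: 25.5
position: [0.5664, 0.0349, 0.1061]
ee_rot: [0.0, 0.669, 0.743, 0.0]
contact_force: [0.2, -0.6, 0.4]
width: -0.0002
gripper_force: 0.0
```

Request:
step_arm --increments '[{"dp": [0, 0, -0.0025], "yaw": 0, "grip": 0}, {"dp": [0, 0, -0.0025], "yaw": 0, "grip": 0}]'

```text
clock: 25.75
position: [0.5663, 0.0349, 0.1051]
ee_rot: [0.0, 0.669, 0.743, 0.0]
contact_force: [-0.4, 0.3, -0.4]
width: -0.0003
gripper_force: 0.0
```

```bash
python3 - <<'E'
from h import *
np.set_printoptions(precision=4,suppress=True)
s=manip.get_state(); print(s['contact_force'],s['position'])
im,c=snap('wrist')
for y in range(226,262,2):
    r=im[y,280:362]; print(y,''.join('g' if (int(p[1])-int(p[0])>18 and int(p[1])-int(p[2])>18) else '#' if p.max()<60 else '.' if p.max()<130 else '-' if p.max()<190 else '+' for p in r[::2]))
for k in(.0113,.011): 
  for z in(.08,.09,.096,.105): print(k,z,proj(c,(.5663-.0012,.0349+k,z)))
E
```

```text
[-0.4376  0.2793 -0.3501] [0.5663 0.0349 0.1051]
226 ----------..gggggggggggggg.......--------
228 ----------..gggggggggggggg.......--------
230 ----------..gggggggggggggg.......--------
232 ----------..gggggggggggggg.---...--------
234 -----------.gggggggggggggg#----..--------
236 -----------.ggggggggggggg##----..--------
238 -----------.ggggggggggggg##----..--------
240 -----------.##ggggggggg###.----..--------
242 -----------.g############g.----..--------
244 -----------.ggggg####ggggg.----..--------
246 ------------gggggggggggggg.----..--------
248 ------------gg----.##.----.----..--------
250 ------------g.----.##.----.----..--------
252 ---.....----g.----.##.----.----###.------
254 --.####.---.g.----.##.----.---.#####.----
256 --.####.-...#.----###.----....####.#.----
258 --#####.#####.----###.----.#######.##----
260 --###########.----###.----.##########----
0.0113 0.08 (np.float64(320.6844701091409), np.float64(229.80545896720736))
0.0113 0.09 (np.float64(320.809075547335), np.float64(236.78648839034543))
0.0113 0.096 (np.float64(320.89086329255474), np.float64(241.36865321481906))
0.0113 0.105 (np.float64(321.0249541915888), np.float64(248.88110632359306))
0.011 0.08 (np.float64(320.6326365308003), np.float64(230.24714821401093))
0.011 0.09 (np.float64(320.7542318064986), np.float64(237.2492040784037))
0.011 0.096 (np.float64(320.83403968013704), np.float64(241.8449351742548))
0.011 0.105 (np.float64(320.96487758675084), np.float64(249.37922732524027))
```

The wrist rows put the level top at z≈0.096 and the shut fingertips a few mm above it. I'll continue down.

Request:
step_arm --increments '[{"dp": [0, 0, -0.0025], "yaw": 0, "grip": 0}, {"dp": [0, 0, 0], "yaw": 0, "grip": 0}]'

```text
clock: 26.05
position: [0.5663, 0.0349, 0.1046]
ee_rot: [0.0, 0.669, 0.743, -0.0]
contact_force: [-0.2, 0.1, -0.2]
width: -0.0001
gripper_force: 0.0
```

Request:
step_arm --increments '[{"dp": [0, 0, -0.0025], "yaw": 0, "grip": 0}, {"dp": [0, 0, 0], "yaw": 0, "grip": 0}]'

```text
clock: 26.3
position: [0.5663, 0.0349, 0.1041]
ee_rot: [-0.0, 0.669, 0.743, -0.0]
contact_force: [0.5, 0.0, 0.5]
width: 0.0002
gripper_force: 0.0
```

Request:
step_arm --increments '[{"dp": [0, 0, -0.0025], "yaw": 0, "grip": 0}, {"dp": [0, 0, 0], "yaw": 0, "grip": 0}]'

```text
clock: 26.55
position: [0.5663, 0.0349, 0.1036]
ee_rot: [-0.0, 0.669, 0.743, 0.0]
contact_force: [-0.2, -0.4, -0.2]
width: 0.0003
gripper_force: 0.0
```

Request:
step_arm --increments '[{"dp": [0, 0, -0.0025], "yaw": 0, "grip": 0}, {"dp": [0, 0, 0], "yaw": 0, "grip": 0}]'

```text
clock: 26.8
position: [0.5663, 0.0349, 0.1031]
ee_rot: [-0.0, 0.669, 0.743, -0.0]
contact_force: [-0.3, 0.2, 0.3]
width: 0.0002
gripper_force: 0.0
```

Request:
step_arm --increments '[{"dp": [0, 0, -0.0025], "yaw": 0, "grip": 0}, {"dp": [0, 0, 0], "yaw": 0, "grip": 0}]'

```text
clock: 27.05
position: [0.5664, 0.0349, 0.1027]
ee_rot: [0.0, 0.669, 0.743, 0.0]
contact_force: [-0.5, 0.3, 1.1]
width: 0.0003
gripper_force: 0.5
```

Request:
step_arm --increments '[{"dp": [0, 0, -0.0015], "yaw": 0, "grip": 0}, {"dp": [0, 0, 0], "yaw": 0, "grip": 0}]'

```text
clock: 27.3
position: [0.5664, 0.0349, 0.1027]
ee_rot: [0.0, 0.669, 0.743, 0.0]
contact_force: [-1.1, 0.7, 3.7]
width: -0.0002
gripper_force: 2.1
```

Request:
step_arm --increments '[{"dp": [0, 0, -0.0015], "yaw": 0, "grip": 0}, {"dp": [0, 0, 0], "yaw": 0, "grip": 0}]'

```text
clock: 27.55
position: [0.5665, 0.0349, 0.1027]
ee_rot: [0.0, 0.669, 0.743, 0.0]
contact_force: [-1.3, -0.3, 6.5]
width: -0.0001
gripper_force: 3.1
```

Contact is made at about 9 N/mm, so 0.4 mm more reaches 10 N.

Request:
step_arm --increments '[{"dp": [0, 0, -0.001], "yaw": 0, "grip": 0}, {"dp": [0, 0, 0], "yaw": 0, "grip": 0}, {"dp": [0, 0, 0], "yaw": 0, "grip": 0}]'

```text
clock: 27.92
position: [0.5665, 0.0349, 0.1027]
ee_rot: [0.0, 0.669, 0.743, 0.0]
contact_force: [-2.0, -0.1, 7.6]
width: -0.0001
gripper_force: 3.6
```

Request:
step_arm --increments '[{"dp": [0, 0, -0.001], "yaw": 0, "grip": 0}, {"dp": [0, 0, 0], "yaw": 0, "grip": 0}, {"dp": [0, 0, 0], "yaw": 0, "grip": 0}, {"dp": [0, 0, 0], "yaw": 0, "grip": 0}, {"dp": [0, 0, 0], "yaw": 0, "grip": 0}]'

```text
clock: 28.55
position: [0.5664, 0.0349, 0.1027]
ee_rot: [0.0, 0.669, 0.743, 0.0]
contact_force: [-1.9, 0.2, 8.1]
width: 0.0002
gripper_force: 4.2
```

Request:
step_arm --increments '[{"dp": [0, 0, 0], "yaw": 0, "grip": 0}, {"dp": [0, 0, 0], "yaw": 0, "grip": 0}, {"dp": [0, 0, 0], "yaw": 0, "grip": 0}, {"dp": [0, 0, 0], "yaw": 0, "grip": 0}, {"dp": [0, 0, 0], "yaw": 0, "grip": 0}]'

```text
clock: 29.18
position: [0.5665, 0.0349, 0.1027]
ee_rot: [0.0, 0.669, 0.743, 0.0]
contact_force: [-2.0, 0.0, 9.4]
width: -0.0003
gripper_force: 4.2
```

```bash
python3 - <<'E'
from h import *
print(manip.get_state()['contact_force']); im,c=snap('side','s6.png'); snap('scene','c6.png')
u,v=map(int,proj(c,(.566,.035,.096)));print(u,v)
for y in range(v-10,v+12): print(y,''.join('g' if (int(p[1])-int(p[0])>12 and int(p[1])-int(p[2])>12) else '#' if p.max()<60 else '.' if p.max()<130 else '-' if p.max()<190 else '+' for p in im[y,u-14:u+15]))
E
```

```text
[-2.04659699  0.02124542  9.43328255]
343 196
186 --.########################.-
187 ---..#####################.--
188 ----..###############.....-..
189 ------.##############-----...
190 -------.##..#####.##.------..
191 -----.......###.#..#.--------
192 -----.......###....#.--------
193 ------...-..###....#.--------
194 ---------...###....#.--------
195 ---------....##.#...---------
196 ---------....#..#..----------
197 ---------....g......---------
198 ----------.-.ggggg-...-------
199 --------...--.gggg....-------
200 -------....--..gggg----------
201 --------....-.ggggg----------
202 -----------.--.gggg..--------
203 -----------.--.gggg..--------
204 -----------.---.gg....-------
205 ------------.---.......------
206 ------------..--........-----
207 ------------..--........-----
```

Request:
step_arm --increments '[{"dp": [0, 0, -0.0005], "yaw": 0, "grip": 0}, {"dp": [0, 0, 0], "yaw": 0, "grip": 0}, {"dp": [0, 0, 0], "yaw": 0, "grip": 0}, {"dp": [0, 0, 0], "yaw": 0, "grip": 0}, {"dp": [0, 0, 0], "yaw": 0, "grip": 0}]'

```text
clock: 29.9
position: [0.5665, 0.0349, 0.1027]
ee_rot: [0.0, 0.669, 0.743, 0.0]
contact_force: [-2.4, -0.8, 9.1]
width: -0.0002
gripper_force: 4.4
```

```bash
python3 - <<'E'
from h import *
im,c=snap('wrist')
for y in range(238,256,2): print(y,''.join('g' if (int(p[1])-int(p[0])>18 and int(p[1])-int(p[2])>18) else '#' if p.max()<60 else '.' if p.max()<130 else '-' if p.max()<190 else '+' for p in im[y,280:362:2]))
f=manip.get_state()['contact_force']; print(f)
if 8<f[2]<12: print(ticket.sign_off())
E
```

```text
238 -----------#gggggggggggggg#----..--------
240 -----------#ggggggggggggg##----..--------
242 -----------.###gggggggg###.----..--------
244 -----------.g############..----..--------
246 -----------.ggggg####ggggg.----..--------
248 -----------.gg----.##.----.----..--------
250 -----------.g.----.##.----.----..--------
252 -----------.g.----.##.----.----..--------
254 ---..#.----.g.----.##.----.----###..-----
[-2.01664918 -0.50203957  9.10807088]
the job is handed in; nothing more can be done
None
```

The job is handed in with the level lying lengthwise in the middle of the shelf and the fingers pressing on it at about 9 N; the bubble was within about 1 mm of centre when last seen, before the fingers covered it for the press.

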